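# Nip a label roll against the brake of a bench unwinder and lock its flange

### The arm

A 7-joint arm with a two-finger parallel gripper is mounted at the origin on the work surface. World frame = base frame: x ahead of the robot, y to its left, z up, the work surface at z = 0. Lengths are in m, angles in rad, forces in N, time in s.
With the tool pointing down it reaches from about 0.425 to 1.025 m from the base axis. Payload 9.4 kg.
Tool frame: the origin (TCP) lies midway between the tips of the shut fingers; the grasp point (between the pads) lies 19 mm behind it; z points along the fingers, y is the line along which they close (so a half turn about z gives the same grasp; the last joint's range is limited). The gripper opens to 93 mm and grips with 3 to 60 N. Pads are 15 mm wide; open, the fingers measure 128 mm over their backs; the gripper's body (75 mm by 188 mm) begins 65 mm behind the grasp point.
Start: joints at [-1.22, 0.599, -0.003, 1.599, 0.002, 0.943, -0.08], TCP at [0.301, 0.66, 0.183] pointing down, gripper open.
Joint ranges: [-2.57, 2.57], [-0.35, 1.97], [-1.29, 1.29], [0.11, 2.56], [-1.05, 4.19], [0.11, 1.86], [-2.63, 2.63]. Speed limits (rad/s): [2.22, 2.22, 3.01, 3.01, 3.14, 3.14, 3.14].

### API

Orientations are given as a unit quaternion [x, y, z, w].
In Python, from cell import * gives the robot as it stands. The module is installed in compiled form; this text tells all that it offers.
- The arm moves only by the tool move_arm, never from a script. Its argument "steps" is a list of rows, each an object of numbers: "dx", "dy", "dz": the shift along the tool's x, y, z in cm; "rx", "ry", "rz": the turn, a rotation vector about the tool's x, y, z in rad. In form: [{"dx": .., "dy": .., "dz": .., "rx": .., "ry": .., "rz": ..}, ...]. A call has 1 to 20 rows; each row shifts and turns the commanded pose from where the row before left it, along the tool's axes as they then stand; what a row does not reach is not made up. A row lasts 1/12 s, in which the tool goes at most 41.7 mm and 7.16 degrees, less where a joint would pass 70% of its speed; a pose out of reach is approached as far as the arm can. A call with a gripper value outside its range is refused whole. "jaw" is the closure, from -1 (fully open) to 1 (shut), set as the call begins (left out, the last holds). The fingers move at their own pace and stop on an object; the grip force is fixed at half the most. Time passes only in rows, so rows that do not move let the fingers close. It gives the time, the measured TCP pose, the force, the opening and the grip force at its end, in the units of the state.
- sense(): the state, without advancing time (a new reading comes with each control period).
- snapshot(name): name is "scene" or "top" or "wrist"; returns a dict with "pixels" (420x560x3 uint8, blue, green, red), "fx", "fy", "cx", "cy" (pixels), "dist_coeffs" ([k1, k2, p1, p2, k3] as OpenCV has them; the pictures are not rectified), "extrinsics" (4x4, takes a point from camera to world coordinates). Camera axes: x right, y down, z forward; pixel columns grow to the right and rows downward; lengths in m; the calibration is good to about 2 mm. A picture is of the moment at which its call begins. There is no depth.
- job_done(): hands the job in; it is judged then, once.
The state is a dict: "time": time; "joints": joint angles; "qd": joint speeds; "joint_efforts": joint torques, N m; "eef_pos": TCP position; "tcp_rot": TCP orientation; "ft_force": force on the tool from outside, world axes, zero at the start; "torque": the same for the moment, N m; "width": finger opening in m; "grip_force": force on a finger pad.
Only numpy, scipy, OpenCV 4.12 (cv2) and the standard library are available. Lean on these libraries where they do the work, as an engineer would, in place of code of your own. Each camera call takes 0.05 s, during which the arm holds its last target. There are 200 camera calls.

### The job

The label roll on the bench unwinder is running loose. Slacken the red thumb screw on the hub of the outer flange, slide the flange along the spindle so that it pushes the roll home against the sprung brake disc with about 10 N, never squeezing the roll with more than 20 N, and, while you hold that pressure, do the thumb screw up tight again so that the flange stays put with the roll still under pressure when you let go. Leave the other things on the bench where they are.

Things in the scene. Friction and masses are not known exactly. Their poses are not given: they have to be found in the camera images.
- stand: Blue label-roll unwinder bolted to the bench: base plate 140 x 345 x 8 mm, side plate 130 mm high, one level spindle 20 mm thick with a flat along its top. Origin under the base plate on the bench; y is the spindle's direction, from its free end (-y) towards the side plate and brake (+y); x level, square to it; z up. Spindle axis 85 mm above the bench. It does not move.
- flange: Outer flange that slides on the spindle without turning: aluminium disc 74 mm across, 4 mm thick, with a dark hub 36 mm across and 56 mm long behind it (towards -y). Origin on the spindle axis in the disc's flat face that meets the roll; axes as the stand's. Slid by +y to close on the roll. Loose it drags with about 1.5 N; with its screw tight it holds fast against 20 N. About 0.5 kg.
- roll: White label roll on the spindle, 80 mm across, 50 mm wide, about 0.2 kg. Origin on the spindle axis at mid-width; axes as the stand's. It slides along the spindle with about 1 N of drag. It starts 7 to 57 mm short of the brake and 13 to 55 mm from the flange.
- screw_head (a point): Centre of the thumb screw's red bar head, 34 long (point x), 9 thick (point y), 16 mm high (z up), on an 8 mm stem upright on the hub: 42 mm above the spindle axis, 24 mm above the hub's top, 46 mm behind the flange's face (-y). When tight the bar stands 30 degrees off the spindle line; turned 60 degrees loose it is square across the spindle. It goes along with the flange and may be used to push it.
- screw (a joint): Turn of the thumb screw (rad), quick thread: 0 = tight, more = looser, anticlockwise seen from above, up to 1.6. Starts at 0 to 0.08. It begins to grip the spindle at about 0.7 and is free above that. It turns with 0.14 N m loose, rising to about 0.25 N m at 0, where it stops at -0.05; under 0.2 counts as tight.
- brake_place (a point): Point on the spindle axis in the middle of where the brake disc's felt face can be: a grey disc 76 mm across on a hub beyond the roll (+y). The hub sits up to 20 mm either way from this point, differently on every stand, so the disc has to be found by feel. The disc gives against a spring, about 5 N per mm, and is solid after 6 mm.
- tape: Brown roll of packing tape lying flat, 98 mm across, 48 mm high, origin under its centre; on the bench beyond the stand. Leave it.
- carton: Small brown carton, 62 x 98 x 45 mm, origin under its centre; between the stand and the robot. Leave it.
- guard: Blue and yellow C-shaped foam guard lying flat, about 98 mm across, 20 mm high, origin under its centre; off the spindle's free end. Leave it.
- tray: White open tray with sink plugs, 150 x 110 x 45 mm, origin under its centre; beside the side plate. Leave it.

How it is judged:
By the outcome, as a careful person would: the job done as asked, in the order asked, and still so for the second after the job is handed in, with the robot touching nothing.
It also fails if it takes over 48 s, if anything falls off the work surface, if the arm or the gripper's body presses on something with over 40 N, if the wrist force passes 120 N, or if a joint passes its speed limit or range.

## Working session

There is one attempt and no reset: what is moved stays moved. The work goes in short steps, Python scripts to look and compute and a tool call to move; the robot and the scene stay as the last step left them, time stands still between calls to the robot, and variables do not carry over. Pictures are saved under pics/ and viewed, at most 10 in all, crops included, and the job is handed in when it is done.

Besides the shell and the picture viewer there is one more tool, called by a JSON object that holds its "op" and its "data". move_arm: Moves the arm, as the interface text tells. Its arguments: {"type":"object","properties":{"steps":{"type":"array","items":{"type":"object","properties":{"dx":{"type":"number"},"dy":{"type":"number"},"dz":{"type":"number"},"rx":{"type":"number"},"ry":{"type":"number"},"rz":{"type":"number"}}}},"jaw":{"type":"number"}},"required":["steps"]}

```bash
mkdir -p pics; cat > h.py <<'E'
from cell import *
import numpy as np, cv2
def K(s): return np.array([[s["fx"],0,s["cx"]],[0,s["fy"],s["cy"]],[0,0,1.]])
def ray(s,u,v):
    p=cv2.undistortPoints(np.array([[[u,v]]],float),K(s),np.array(s["dist_coeffs"]))[0,0]
    T=np.array(s["extrinsics"]); d=T[:3,:3]@np.array([p[0],p[1],1]); return T[:3,3],d
def onz(s,u,v,z):
    o,d=ray(s,u,v); return o+d*(z-o[2])/d[2]
def proj(s,P):
    T=np.linalg.inv(np.array(s["extrinsics"])); r=cv2.Rodrigues(T[:3,:3])[0]
    return cv2.projectPoints(np.array(P,float).reshape(-1,1,3),r,T[:3,3],K(s),np.array(s["dist_coeffs"]))[0].reshape(-1,2)
def tri(a,pa,b,pb):
    o1,d1=ray(a,*pa);o2,d2=ray(b,*pb)
    A=np.stack([d1,-d2],1);t=np.linalg.lstsq(A,o2-o1,rcond=None)[0]
    p,q=o1+d1*t[0],o2+d2*t[1];return (p+q)/2,np.linalg.norm(p-q)
E
python3 - <<'E'
from h import *
import pickle
st=sense();print({k:np.round(v,3) for k,v in st.items()})
S={}
for n in("scene","top"):
    s=snapshot(n);S[n]=s;cv2.imwrite(f"pics/{n}0.png",s["pixels"]);print(n,np.round(s["extrinsics"],3).tolist(),s["fx"])
    p=s["pixels"].astype(int);m=((p[...,2]>120)&(p[...,1]<80)&(p[...,0]<80)).astype(np.uint8)
    r=cv2.connectedComponentsWithStats(m);print([ (x[:5].tolist(),c.round(1).tolist()) for x,c in zip(r[2][1:],r[3][1:]) if x[4]>15])
pickle.dump(S,open("S.pkl","wb"))
E
```

```text
{'time': np.float64(0.0), 'joints': array([-1.22 ,  0.6  , -0.003,  1.6  ,  0.002,  0.943, -0.08 ]), 'qd': array([ 0.001, -0.   ,  0.001,  0.001,  0.001,  0.001, -0.001]), 'joint_efforts': array([-1.0000e-03, -7.6507e+01,  1.4970e+00, -2.5235e+01, -5.2000e-02,
        1.7000e-02,  0.0000e+00]), 'eef_pos': array([0.301, 0.659, 0.182]), 'tcp_rot': array([ 0.212,  0.977, -0.001, -0.   ]), 'ft_force': array([ 0.108, -0.056, -0.334]), 'torque': array([-0.013, -0.038,  0.014]), 'grip_force': np.float64(0.0), 'width': np.float64(0.093)}
scene [[-0.169, 0.827, -0.536, 1.036], [0.986, 0.133, -0.105, 0.18], [-0.015, -0.546, -0.837, 0.858], [0.0, 0.0, 0.0, 1.0]] 442.0556796837666
[([196, 199, 16, 5, 47], [203.1, 200.8])]
top [[-0.014, -0.997, 0.073, 0.483], [-0.999, 0.011, -0.04, 0.097], [0.039, -0.074, -0.997, 1.003], [0.0, 0.0, 0.0, 1.0]] 384.0456363774527
[([330, 191, 14, 8, 53], [336.7, 194.2])]
```

View pics/top0.png

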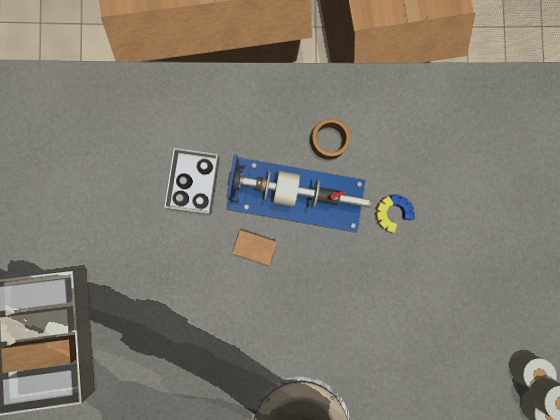

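View pics/scene0.png

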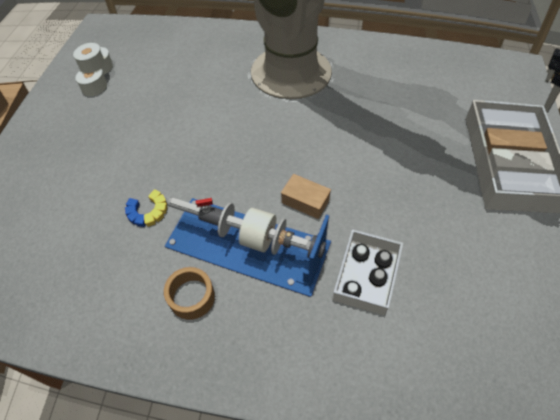

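The top view shows the stand with its free end at about (368,203), the red screw at (337,194), the flange disc at (317,192), the roll at (288,187), the brake disc at (267,184) and the side plate at (235,178). The scene view shows the screw at (203,201), the flange at (227,219), the roll at (257,230) and the brake at (280,236).

```bash
python3 - <<'E'
from h import *
import pickle
S=pickle.load(open("S.pkl","rb"));a,b=S["top"],S["scene"]
sc,g=tri(a,(336.7,194.2),b,(203.1,200.8));print("screw",sc.round(4),g.round(4))
p=a["pixels"].astype(int);m=((p[...,0]>p[...,2]*1.7)&(p[...,0]>70)).astype(np.uint8);m[:,372:]=0
m=cv2.morphologyEx(m,cv2.MORPH_CLOSE,np.ones((25,25)))
c=max(cv2.findContours(m,0,2)[0],key=cv2.contourArea);r=cv2.boxPoints(cv2.minAreaRect(c));print(r)
for q in r: print(onz(a,*q,.008).round(4))
e=onz(a,369,203,.085);f=onz(a,245,182,.085);d=f-e;print("spindle",e,f,np.degrees(np.arctan2(d[1],d[0])))
for n,u,v in(("roll R",298.5,189),("roll L",277,185.5),("flange",315,192),("brake",268,184)):
    P=onz(a,u,v,.085);print(n,P.round(4))
for n,s,(u0,v0) in(("top",a,(225,145)),("scene",b,(150,170))):
    cv2.imwrite(f"pics/{n}c.png",cv2.resize(s["pixels"][v0:v0+100,u0:u0+160 if n=="top" else u0+180],None,fx=4.4,fy=4.4,interpolation=2))
E
```

```text
screw [ 0.577  -0.0808  0.1374] 0.0006
[[223.94968 208.28523]
 [233.43289 154.54698]
 [365.66782 177.88255]
 [356.1846  231.6208 ]]
[0.5572 0.1865 0.008 ]
[0.6977 0.1613 0.008 ]
[ 0.6335 -0.1856  0.008 ]
[ 0.4926 -0.1563  0.008 ]
spindle [ 0.56057486 -0.16992948  0.085     ] [0.61425386 0.12905913 0.085     ] 79.82181996856552
roll R [5.962e-01 4.000e-04 8.500e-02]
roll L [0.6052 0.0522 0.085 ]
flange [ 0.5886 -0.0394  0.085 ]
brake [0.609  0.0739 0.085 ]
```

View pics/topc.png

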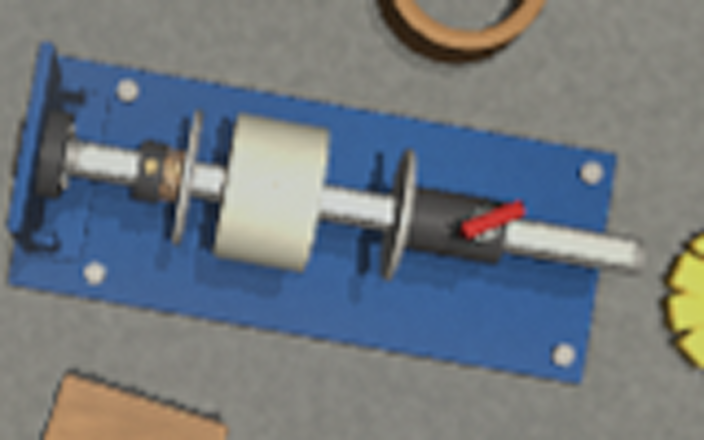

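The bar lies about 30° off the spindle line. The stand's +y points at about 79.8° in the world and the screw is near (0.577, -0.081). I'll turn the tool and raise it, then move above the screw.

{"op": "move_arm", "data": {"steps": [{"dz":-1,"rz":0.1},{"dz":-1,"rz":0.1},{"dz":-1,"rz":0.1},{"dz":-1,"rz":0.1},{"dz":-1,"rz":0.1},{"dz":-1,"rz":0.1},{"dz":-1,"rz":0.1},{"dz":-1,"rz":0.1}], "jaw": 0.1}}

```text
validation failed for argument at $.st...
```

{"op": "move_arm", "data": {"steps": [{"dx":-2},{"dx":-4},{"dx":-4},{"dx":-4},{"dx":-4},{"dx":-4},{"dx":-4},{"dx":-4},{"dx":-4},{"dx":-4},{"dx":-4},{"dx":-4},{"dx":-4},{"dx":-4},{"dx":-4},{"dx":-4},{"dx":-4},{"dx":-4},{"dx":-4},{"dx":-2}]}}

```text
validation failed for argument at $.st...
```

{"op": "move_arm", "data": {"steps": [{"dx":-2,"dy":0.5},{"dx":-1,"dy":0.5},{}]}}

```text
validation failed for argument at $.st...
```

```bash
cat > w.py <<'E'
from h import *
import sys
st=sense();s=snapshot("wrist");n=sys.argv[1];zt=float(sys.argv[2])
cv2.imwrite(f"pics/{n}.png",s["pixels"])
p=s["pixels"].astype(int);m=((p[...,2]>110)&(p[...,1]<80)&(p[...,0]<80)).astype(np.uint8)
c=max(cv2.findContours(m,0,2)[0],key=cv2.contourArea);r=cv2.minAreaRect(c);b=cv2.boxPoints(r)
print("px",np.round(r[0],1),np.round(r[1],1))
P=np.array([onz(s,*q,zt) for q in b]);C=P.mean(0)
e=[P[1]-P[0],P[2]-P[1]];L=max(e,key=np.linalg.norm)
print("bar centre",C.round(4),"len",[np.linalg.norm(x).round(4) for x in e],"ang",np.degrees(np.arctan2(L[1],L[0])).round(1))
from scipy.spatial.transform import Rotation as R
q=R.from_quat(st["tcp_rot"]).as_matrix();print("tcp",st["eef_pos"].round(4),"w",st["width"],"xang",np.degrees(np.arctan2(q[1,0],q[0,0])).round(1),"zax",q[:,2].round(3),"F",st["ft_force"].round(2),"t",st["time"])
print("move tool cm",(q.T@(C-st["eef_pos"])*100).round(2))
print("cam",np.round(np.array(s["extrinsics"])[:3,3],3))
E
python3 w.py w1 0.133
```

```text
Traceback (most recent call last):
  File "w.py", line 6, in <module>
    c=max(cv2.findContours(m,0,2)[0],key=cv2.contourArea);r=cv2.minAreaRect(c);b=cv2.boxPoints(r)
ValueError: max() iterable argument is empty
```

View pics/w1.png

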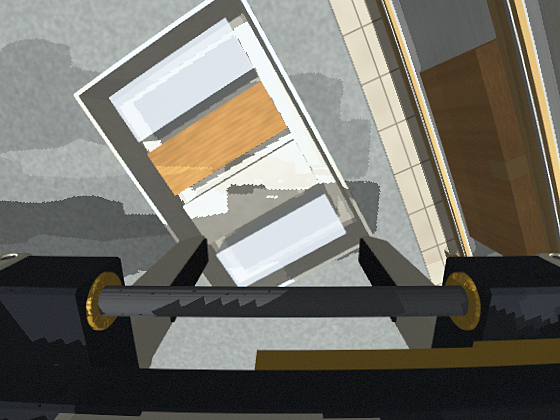

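The moves were refused, so the arm is still over the bin; the wrist view shows the bin and the fingers. I'll give all six keys in each row.

{"op": "move_arm", "data": {"steps": [{"dx":0,"dy":0,"dz":-1,"rx":0,"ry":0,"rz":0.1},{"dx":0,"dy":0,"dz":-1,"rx":0,"ry":0,"rz":0.1},{"dx":0,"dy":0,"dz":-1,"rx":0,"ry":0,"rz":0.1},{"dx":0,"dy":0,"dz":-1,"rx":0,"ry":0,"rz":0.1},{"dx":0,"dy":0,"dz":-1,"rx":0,"ry":0,"rz":0.1},{"dx":0,"dy":0,"dz":-1,"rx":0,"ry":0,"rz":0.1},{"dx":0,"dy":0,"dz":-1,"rx":0,"ry":0,"rz":0.1},{"dx":0,"dy":0,"dz":-1,"rx":0,"ry":0,"rz":0.1}], "jaw": 0.1}}

```text
time: 0.82
eef_pos: [0.3006, 0.6595, 0.2632]
tcp_rot: [0.578, 0.816, -0.0, 0.0]
ft_force: [-0.8, 0.2, 0.1]
width: 0.0451
grip_force: 0.0
```

{"op": "move_arm", "data": {"steps": [{"dx":-2,"dy":0,"dz":0,"rx":0,"ry":0,"rz":0},{"dx":-4,"dy":0,"dz":0,"rx":0,"ry":0,"rz":0},{"dx":-4,"dy":0,"dz":0,"rx":0,"ry":0,"rz":0},{"dx":-4,"dy":0,"dz":0,"rx":0,"ry":0,"rz":0},{"dx":-4,"dy":0,"dz":0,"rx":0,"ry":0,"rz":0},{"dx":-4,"dy":0,"dz":0,"rx":0,"ry":0,"rz":0},{"dx":-4,"dy":0,"dz":0,"rx":0,"ry":0,"rz":0},{"dx":-4,"dy":0,"dz":0,"rx":0,"ry":0,"rz":0},{"dx":-4,"dy":0,"dz":0,"rx":0,"ry":0,"rz":0},{"dx":-4,"dy":0,"dz":0,"rx":0,"ry":0,"rz":0},{"dx":-4,"dy":0,"dz":0,"rx":0,"ry":0,"rz":0},{"dx":-4,"dy":0,"dz":0,"rx":0,"ry":0,"rz":0},{"dx":-4,"dy":0,"dz":0,"rx":0,"ry":0,"rz":0},{"dx":-4,"dy":0,"dz":0,"rx":0,"ry":0,"rz":0},{"dx":-4,"dy":0,"dz":0,"rx":0,"ry":0,"rz":0},{"dx":-4,"dy":0,"dz":0,"rx":0,"ry":0,"rz":0},{"dx":-4,"dy":0,"dz":0,"rx":0,"ry":0,"rz":0},{"dx":-4,"dy":0,"dz":0,"rx":0,"ry":0,"rz":0},{"dx":-4,"dy":0,"dz":0,"rx":0,"ry":0,"rz":0},{"dx":-2,"dy":0,"dz":0,"rx":0,"ry":0,"rz":0}]}}

```text
time: 2.48
eef_pos: [0.5571, -0.0613, 0.2633]
tcp_rot: [0.578, 0.816, -0.0, 0.001]
ft_force: [0.4, -0.7, 0.4]
width: 0.0414
grip_force: 0.0
```

{"op": "move_arm", "data": {"steps": [{"dx":-2,"dy":0.5,"dz":0,"rx":0,"ry":0,"rz":0},{"dx":-1,"dy":0.5,"dz":0,"rx":0,"ry":0,"rz":0},{"dx":0,"dy":0,"dz":0,"rx":0,"ry":0,"rz":0}]}}

```text
time: 2.73
eef_pos: [0.577, -0.0827, 0.2629]
tcp_rot: [0.577, 0.817, -0.0, 0.0]
ft_force: [-0.6, 0.0, -1.1]
width: 0.0417
grip_force: 0.0
```

```bash
python3 w.py w2 0.133
```

```text
px [282.9 191. ] [28.3  7.7]
bar centre [ 0.5764 -0.0812  0.133 ] len [np.float64(0.0088), np.float64(0.0334)] ang -66.5
tcp [ 0.577  -0.0827  0.2629] w 0.04170129412080597 xang 109.5 zax [ 0.    -0.001 -1.   ] F [-0.57  0.   -1.11] t 2.7333
move tool cm [ 1.700e-01 -1.000e-02  1.298e+01]
cam [ 0.553 -0.016  0.465]
```

View pics/w2.png

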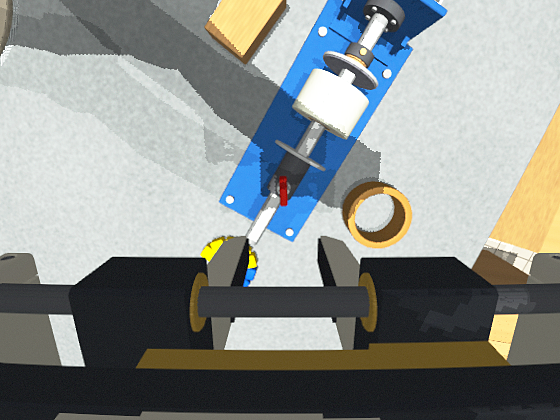

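The wrist view shows the red bar at (283,191) between the hub and the free end, in line with the fingers, with the flange at (300,153), the roll at (330,103) and the brake at (350,70). I'll descend and grip the bar.

{"op": "move_arm", "data": {"steps": [{"dx":0.17,"dy":0,"dz":3,"rx":0,"ry":0,"rz":-0.05},{"dx":0,"dy":0,"dz":3,"rx":0,"ry":0,"rz":0},{"dx":0,"dy":0,"dz":3,"rx":0,"ry":0,"rz":0},{"dx":0,"dy":0,"dz":3,"rx":0,"ry":0,"rz":0},{"dx":0,"dy":0,"dz":2,"rx":0,"ry":0,"rz":0},{"dx":0,"dy":0,"dz":1.2,"rx":0,"ry":0,"rz":0},{"dx":0,"dy":0,"dz":0,"rx":0,"ry":0,"rz":0},{"dx":0,"dy":0,"dz":0,"rx":0,"ry":0,"rz":0}]}}

```text
time: 3.45
eef_pos: [0.5747, -0.0778, 0.1108]
tcp_rot: [0.555, 0.832, -0.0, -0.001]
ft_force: [0.6, 0.1, 0.2]
width: 0.0418
grip_force: 0.0
```

```bash
python3 - <<'E'
from h import *
s=snapshot("wrist");cv2.imwrite("pics/w3.png",s["pixels"]);print(sense()["ft_force"],sense()["eef_pos"])
E
```

```text
[0.34860487 0.23644618 0.68736146] [ 0.57542464 -0.07818065  0.11162257]
```

View pics/w3.png

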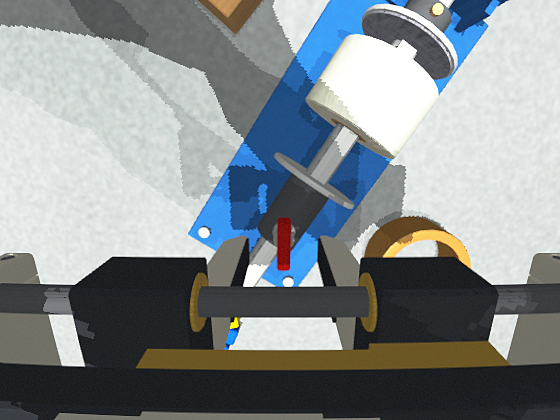

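The bar stands centred between the open fingers at about (284,244), with no contact. I'll check its centre before gripping.

```bash
python3 w.py w4 0.135; python3 - <<'E'
from h import *
s=snapshot("wrist")
def o(n,u,v,z): print(n,onz(s,u,v,z).round(4))
u=np.array([np.sin(np.radians(10.2)),np.cos(np.radians(10.2)),0])
f=onz(s,323,185,.095)@u  # hub-side
print("flange edge R",onz(s,352,206,.085)@u,"L",onz(s,276,155,.085)@u)
print("roll near face R",onz(s,392,158,.085)@u,"L",onz(s,308,103,.085)@u, "far R",onz(s,437,93,.085)@u,"far L",onz(s,350,36,.085)@u)
print("brake R",onz(s,450,78,.085)@u,"L",onz(s,365,25,.085)@u)
a,b=onz(s,343,140,.095),onz(s,401,45,.095);d=b-a;print("spindle",a,b,np.degrees(np.arctan2(d[1],d[0])))
E
```

```text
px [283.5 242.5] [51. 13.]
bar centre [ 0.5762 -0.0794  0.135 ] len [np.float64(0.0083), np.float64(0.0358)] ang -67.0
tcp [ 0.5754 -0.0782  0.1116] w 0.0420947160805579 xang 112.6 zax [ 0.  0. -1.] F [0.35 0.24 0.69] t 3.5
move tool cm [-0.14  0.02 -2.34]
cam [ 0.548 -0.013  0.314]
flange edge R 0.06402244539031435 L 0.06508684421960012
roll near face R 0.1125123142152007 L 0.11048098526413938 far R 0.1696336348432228 far L 0.16494311019813868
brake R 0.18337327357370464 L 0.1767223797869648
spindle [ 0.5921057 -0.0030639  0.095    ] [0.60170039 0.07093014 0.095     ] 82.6117765868815
```

{"op": "move_arm", "data": {"steps": [{"dx":-0.15,"dy":0,"dz":0,"rx":0,"ry":0,"rz":0},{"dx":0,"dy":0,"dz":0,"rx":0,"ry":0,"rz":0},{"dx":0,"dy":0,"dz":0,"rx":0,"ry":0,"rz":0},{"dx":0,"dy":0,"dz":0,"rx":0,"ry":0,"rz":0},{"dx":0,"dy":0,"dz":0,"rx":0,"ry":0,"rz":0},{"dx":0,"dy":0,"dz":0,"rx":0,"ry":0,"rz":0}], "jaw": 1}}

```text
time: 4.1
eef_pos: [0.5759, -0.0808, 0.1111]
tcp_rot: [0.555, 0.832, 0.0, 0.0]
ft_force: [-0.1, 0.3, -0.0]
width: 0.0062
grip_force: 0.0
```

{"op": "move_arm", "data": {"steps": [{"dx":0,"dy":0,"dz":0,"rx":0,"ry":0,"rz":0},{"dx":0,"dy":0,"dz":0,"rx":0,"ry":0,"rz":0}]}}

```text
time: 4.27
eef_pos: [0.5759, -0.0807, 0.111]
tcp_rot: [0.555, 0.832, -0.0, -0.0]
ft_force: [0.8, -0.4, 0.8]
width: 0.0005
grip_force: 0.0
```

```bash
python3 w.py w5 0.135
```

```text
px [283.5 225.5] [23. 13.]
bar centre [ 0.5719 -0.0706  0.135 ] len [np.float64(0.0083), np.float64(0.0155)] ang -67.1
tcp [ 0.5759 -0.0807  0.111 ] w 0.0005459600285902077 xang 112.5 zax [-0. -0. -1.] F [ 0.8  -0.41  0.79] t 4.2667
move tool cm [ 1.09  0.02 -2.4 ]
cam [ 0.549 -0.016  0.313]
```

View pics/w5.png

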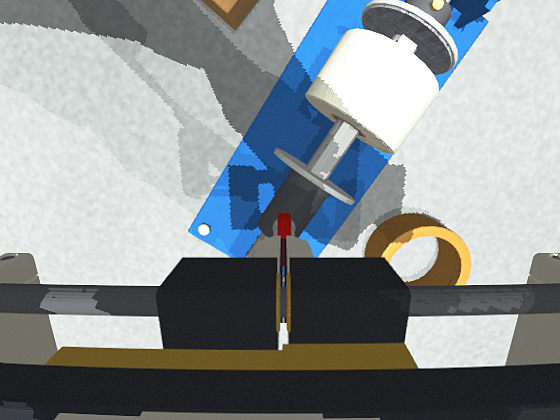

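The fingers shut to 0.5 mm without gripping. The picture shows them meeting at (284,240) with the bar's far half still visible at (285,225), so the bar is not between the pads. I'll check the heights by triangulating.

```bash
cat > t.py <<'E'
from h import *
s=snapshot("wrist");st=sense()
p=st["eef_pos"];x=np.array([-.383,.924,0])
print("tip",proj(s,p).round(1),"grasp",proj(s,p+[0,0,.019]).round(1),"tip+-7.5x",proj(s,np.array([p+.0075*x,p-.0075*x])).round(1).tolist())
for z in(.103,.119,.127,.135):print(z,proj(s,[[.5762,-.0805,z]]).round(1),"ends",proj(s,np.array([[.5762,-.0805,z]]+.017*np.outer([1,-1],x))).round(1).tolist())
cv2.imwrite("pics/w6.png",cv2.resize(s["pixels"][180:360,200:370],None,fx=3.3,fy=3.3,interpolation=2))
from h import *
t=snapshot("top");cv2.imwrite("pics/t6.png",t["pixels"])
E
python3 t.py
```

```text
tip [[283.1 229.4]] grasp [[283.1 238.7]] tip+-7.5x [[283.1, 219.6], [283.1, 239.0]]
0.103 [[283.6 225.8]] ends [[283.6, 204.0], [283.6, 246.7]]
0.119 [[283.7 233. ]] ends [[283.7, 209.7], [283.6, 255.3]]
0.127 [[283.7 237. ]] ends [[283.7, 212.9], [283.7, 260.0]]
0.135 [[283.7 241.4]] ends [[283.7, 216.4], [283.7, 265.2]]
```

View pics/w6.png

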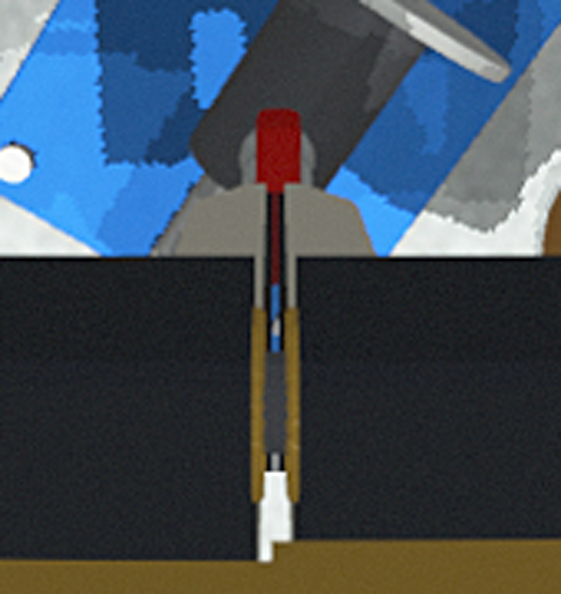

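The crop shows the bar passing below the shut fingers: its red is seen at (275,230) through the slit between them. So the tips look higher than the bar. I'll check from the side in a single composite.

```bash
python3 - <<'E'
from h import *
s=snapshot("scene");t=snapshot("top");p=sense()["eef_pos"]
print("scene tip",proj(s,p).round(1),"bar",proj(s,[.5764,-.081,.127]).round(1),"top tip",proj(t,p).round(1),proj(t,[.5764,-.081,.127]).round(1))
a=s["pixels"][130:270,130:270];b=t["pixels"][120:260,260:400]
f=lambda i:cv2.resize(i,(400,400)*1,interpolation=2)
cv2.imwrite("pics/c7.png",np.hstack([f(a),f(b)]))
E
```

```text
scene tip [[205.4 207.6]] bar [[203.8 203.4]] top tip [[334.3 196. ]] [[335.7 195. ]]
```

View pics/c7.png

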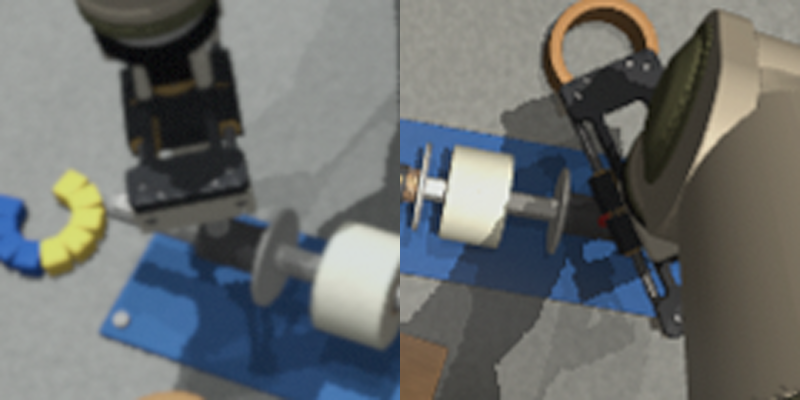

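The scene view confirms the reported tool position, with the body at about crop (190,190) hiding the bar. In the wrist view, though, the finger spread scales as if the tips were about 40 mm above the reported TCP. I'll open wide enough to pass the hub and go down in stages, watching the force.

{"op": "move_arm", "data": {"steps": [{"dx":0,"dy":0,"dz":0,"rx":0,"ry":0,"rz":0},{"dx":0,"dy":0,"dz":0,"rx":0,"ry":0,"rz":0},{"dx":0,"dy":0,"dz":0,"rx":0,"ry":0,"rz":0},{"dx":0,"dy":0,"dz":0,"rx":0,"ry":0,"rz":0},{"dx":0,"dy":0,"dz":0,"rx":0,"ry":0,"rz":0},{"dx":0,"dy":0,"dz":0,"rx":0,"ry":0,"rz":0}], "jaw": 0}}

```text
time: 5.02
eef_pos: [0.5759, -0.0807, 0.111]
tcp_rot: [0.555, 0.832, -0.0, 0.0]
ft_force: [-0.6, 0.3, 0.7]
width: 0.0358
grip_force: 0.0
```

```bash
python3 w.py w8 0.135; python3 - <<'E'
from h import *
s=snapshot("wrist");p=sense()["eef_pos"];w=sense()["width"]/2
x=np.array([-.383,.924,0]);y=np.array([.924,.383,0]);print(s["fx"],w,s["dist_coeffs"])
T=np.array(s["extrinsics"]);print(T.round(3).tolist())
for h in(0,.02,.04,.06,.08):print(h,proj(s,[p+.0075*x-w*y+[0,0,h],p+.0075*x+w*y+[0,0,h],p+.0075*x-(w+.0175)*y+[0,0,h]]).round().tolist())
# along image row profile of finger: dark inner face extents
g=cv2.cvtColor(s["pixels"],6)
for r in range(215,265,5):print(r,g[r,200:370:6].tolist())
E
```

```text
px [283.5 239. ] [13. 52.]
bar centre [ 0.5757 -0.0795  0.135 ] len [np.float64(0.0361), np.float64(0.0083)] ang 112.2
tcp [ 0.5759 -0.0807  0.111 ] w 0.035795189017038105 xang 112.5 zax [ 0. -0. -1.] F [-0.57  0.26  0.72] t 5.0167
move tool cm [ 0.13  0.03 -2.4 ]
cam [ 0.549 -0.016  0.313]
291.74394447110393 0.021834897250218675 [-0.04159025  0.          0.          0.          0.        ]
[[0.924, 0.371, 0.098, 0.549], [0.383, -0.893, -0.236, -0.016], [-0.0, 0.256, -0.967, 0.313], [0.0, 0.0, 0.0, 1.0]]
0 [[253.0, 220.0], [313.0, 220.0], [229.0, 220.0]]
0.02 [[250.0, 229.0], [316.0, 229.0], [223.0, 229.0]]
0.04 [[246.0, 240.0], [320.0, 240.0], [217.0, 240.0]]
0.06 [[242.0, 253.0], [325.0, 253.0], [209.0, 253.0]]
0.08 [[236.0, 271.0], [331.0, 271.0], [198.0, 271.0]]
215 [138, 136, 135, 134, 138, 120, 76, 77, 77, 63, 61, 52, 54, 47, 38, 47, 55, 53, 53, 67, 83, 85, 93, 80, 75, 123, 120, 143, 137]
220 [134, 135, 137, 135, 135, 115, 79, 79, 67, 58, 50, 53, 54, 36, 49, 50, 56, 55, 54, 82, 80, 79, 92, 81, 91, 121, 118, 139, 143]
225 [188, 191, 137, 135, 133, 110, 75, 79, 58, 57, 53, 57, 62
[... 364 characters left out ...]
, 148, 136, 118, 118, 117, 17, 120, 120, 182, 116, 43, 53, 61, 95, 134, 134, 140, 119, 116, 120, 121, 119, 118, 131, 233, 100]
245 [226, 229, 143, 144, 117, 117, 114, 117, 25, 106, 148, 183, 180, 35, 46, 55, 133, 136, 144, 151, 43, 120, 119, 119, 119, 140, 230, 231, 78]
250 [237, 229, 224, 173, 118, 116, 118, 119, 21, 104, 182, 177, 177, 40, 42, 102, 136, 142, 142, 152, 21, 119, 120, 119, 117, 229, 229, 196, 81]
255 [234, 238, 230, 117, 116, 119, 120, 85, 21, 180, 181, 180, 132, 37, 43, 113, 143, 145, 142, 156, 27, 120, 119, 117, 118, 105, 231, 209, 84]
260 [24, 31, 137, 116, 116, 118, 120, 22, 19, 176, 172, 175, 136, 42, 43, 136, 144, 146, 144, 147, 21, 103, 120, 118, 121, 117, 210, 27, 20]
```

Projecting the fingers confirms it: their visible ends lie about 38 mm behind the reported TCP. I'll go 3.5 cm lower. The opening clears the hub in either case.

{"op": "move_arm", "data": {"steps": [{"dx":0.1,"dy":0,"dz":0.5,"rx":0,"ry":0,"rz":0},{"dx":0,"dy":0,"dz":0.5,"rx":0,"ry":0,"rz":0},{"dx":0,"dy":0,"dz":0.5,"rx":0,"ry":0,"rz":0}]}}

```text
time: 5.37
eef_pos: [0.5754, -0.0796, 0.0955]
tcp_rot: [0.555, 0.832, 0.0, -0.0]
ft_force: [0.4, 0.4, 0.1]
width: 0.0467
grip_force: 0.0
```

{"op": "move_arm", "data": {"steps": [{"dx":0,"dy":0,"dz":0.5,"rx":0,"ry":0,"rz":0},{"dx":0,"dy":0,"dz":0.5,"rx":0,"ry":0,"rz":0},{"dx":0,"dy":0,"dz":0.5,"rx":0,"ry":0,"rz":0},{"dx":0,"dy":0,"dz":0.5,"rx":0,"ry":0,"rz":0},{"dx":0,"dy":0,"dz":0,"rx":0,"ry":0,"rz":0}]}}

```text
time: 5.78
eef_pos: [0.575, -0.0798, 0.0749]
tcp_rot: [0.555, 0.832, -0.0, -0.001]
ft_force: [0.3, 0.8, -0.3]
width: 0.0464
grip_force: 0.0
```

```bash
python3 w.py w9 0.135
```

```text
px [418. 256.] [0. 0.]
bar centre [ 0.6391 -0.0468  0.135 ] len [np.float64(0.0), np.float64(0.0)] ang 0.0
tcp [ 0.575  -0.0798  0.0749] w 0.04638506795174291 xang 112.5 zax [-0.001 -0.    -1.   ] F [ 0.26  0.76 -0.31] t 5.7833
move tool cm [ 0.59  7.17 -6.02]
cam [ 0.548 -0.015  0.277]
```

View pics/w9.png

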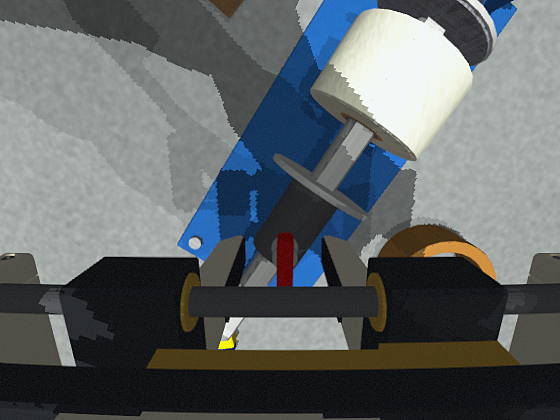

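The bar now lies between the fingers, at (286,233) to (286,287), with no contact force. I'll grip.

{"op": "move_arm", "data": {"steps": [{"dx":0,"dy":0,"dz":0,"rx":0,"ry":0,"rz":0},{"dx":0,"dy":0,"dz":0,"rx":0,"ry":0,"rz":0},{"dx":0,"dy":0,"dz":0,"rx":0,"ry":0,"rz":0},{"dx":0,"dy":0,"dz":0,"rx":0,"ry":0,"rz":0},{"dx":0,"dy":0,"dz":0,"rx":0,"ry":0,"rz":0},{"dx":0,"dy":0,"dz":0,"rx":0,"ry":0,"rz":0},{"dx":0,"dy":0,"dz":0,"rx":0,"ry":0,"rz":0},{"dx":0,"dy":0,"dz":0,"rx":0,"ry":0,"rz":0}], "jaw": 1}}

```text
time: 6.5
eef_pos: [0.576, -0.0797, 0.0762]
tcp_rot: [0.555, 0.832, 0.0, 0.0]
ft_force: [1.5, 1.1, 0.6]
width: 0.0088
grip_force: 30.0
```

Gripped: width 8.8 mm, 30 N. Now I'll turn it loose, anticlockwise from above, which is −rz.

{"op": "move_arm", "data": {"steps": [{"dx":0,"dy":0,"dz":0,"rx":0,"ry":0,"rz":-0.1},{"dx":0,"dy":0,"dz":0,"rx":0,"ry":0,"rz":-0.1},{"dx":0,"dy":0,"dz":0,"rx":0,"ry":0,"rz":-0.1},{"dx":0,"dy":0,"dz":0,"rx":0,"ry":0,"rz":0}]}}

```text
time: 6.83
eef_pos: [0.5756, -0.0799, 0.0761]
tcp_rot: [0.423, 0.906, 0.0, 0.0]
ft_force: [0.8, 0.3, -0.0]
width: 0.0086
grip_force: 30.0
```

{"op": "move_arm", "data": {"steps": [{"dx":0,"dy":0,"dz":0,"rx":0,"ry":0,"rz":-0.1},{"dx":0,"dy":0,"dz":0,"rx":0,"ry":0,"rz":-0.1},{"dx":0,"dy":0,"dz":0,"rx":0,"ry":0,"rz":-0.1},{"dx":0,"dy":0,"dz":0,"rx":0,"ry":0,"rz":-0.1},{"dx":0,"dy":0,"dz":0,"rx":0,"ry":0,"rz":-0.1},{"dx":0,"dy":0,"dz":0,"rx":0,"ry":0,"rz":-0.1},{"dx":0,"dy":0,"dz":0,"rx":0,"ry":0,"rz":-0.1},{"dx":0,"dy":0,"dz":0,"rx":0,"ry":0,"rz":0}]}}

```text
time: 7.5
eef_pos: [0.5751, -0.0805, 0.0759]
tcp_rot: [0.089, 0.996, -0.0, -0.0]
ft_force: [-0.6, -1.1, 0.0]
width: 0.0087
grip_force: 30.0
```

```bash
cat > f.py <<'E'
from h import *
from scipy.spatial.transform import Rotation as R
st=sense();q=R.from_quat(st["tcp_rot"]).as_matrix();u=np.array([.179,.984,0]);v=np.array([.984,-.179,0])
print("t",st["time"],"p",st["eef_pos"].round(4),"along",(st["eef_pos"]@u).round(4),"xang",np.degrees(np.arctan2(q[1,0],q[0,0])).round(1),"Fpush",-(st["ft_force"]@u).round(2),"Fside",(st["ft_force"]@v).round(2),"Fz",st["ft_force"][2].round(2),"Tq",st["torque"].round(3),"w",st["width"].round(4),"g",st["grip_force"],"u in tool",(q.T@u).round(3))
E
python3 f.py
```

```text
Traceback (most recent call last):
  File "f.py", line 4, in <module>
    print("t",st["time"],"p",st["eef_pos"].round(4),"along",(st["eef_pos"]@u).round(4),"xang",np.degrees(np.arctan2(q[1,0],q[0,0])).round(1),"Fpush",-(st["ft_force"]@u).round(2),"Fside",(st["ft_force"]@v).round(2),"Fz",st["ft_force"][2].round(2),"Tq",st["torque"].round(3),"w",st["width"].round(4),"g",st["grip_force"],"u in tool",(q.T@u).round(3))
                                                                                                                                                                                                                                                                                     ^^^^^^^^^^^^^^^^^
AttributeError: 'float' object has no attribute 'round'
```

```bash
sed -i 's/st\["width"\].round(4)/round(float(st["width"]),4)/' f.py; python3 f.py
```

```text
t 7.5 p [ 0.5751 -0.0805  0.0759] along 0.0237 xang 169.8 Fpush 1.21 Fside -0.34 Fz 0.01 Tq [-0.319  0.105  0.077] w 0.0087 g 29.99193549156189 u in tool [-0.003  1.    -0.   ]
```

{"op": "move_arm", "data": {"steps": [{"dx":0,"dy":0.1,"dz":0,"rx":0,"ry":0,"rz":0},{"dx":0,"dy":0.1,"dz":0,"rx":0,"ry":0,"rz":0},{"dx":0,"dy":0.1,"dz":0,"rx":0,"ry":0,"rz":0}]}}

```text
time: 7.75
eef_pos: [0.5758, -0.0768, 0.0759]
tcp_rot: [0.09, 0.996, -0.0, -0.0]
ft_force: [-0.8, -1.0, -0.3]
width: 0.009
grip_force: 30.0
```

```bash
python3 f.py
```

```text
t 7.75 p [ 0.5758 -0.0768  0.0759] along 0.0275 xang 169.6 Fpush 1.13 Fside -0.66 Fz -0.34 Tq [-0.269  0.211  0.033] w 0.009 g 30.012684166431427 u in tool [ 0.001  1.    -0.   ]
```

The flange slides freely at about 1.1 N. I'll push on towards the roll.

{"op": "move_arm", "data": {"steps": [{"dx":0,"dy":0.2,"dz":0,"rx":0,"ry":0,"rz":0},{"dx":0,"dy":0.3,"dz":0,"rx":0,"ry":0,"rz":0},{"dx":0,"dy":0.3,"dz":0,"rx":0,"ry":0,"rz":0},{"dx":0,"dy":0.3,"dz":0,"rx":0,"ry":0,"rz":0},{"dx":0,"dy":0.3,"dz":0,"rx":0,"ry":0,"rz":0},{"dx":0,"dy":0.3,"dz":0,"rx":0,"ry":0,"rz":0},{"dx":0,"dy":0.3,"dz":0,"rx":0,"ry":0,"rz":0},{"dx":0,"dy":0.3,"dz":0,"rx":0,"ry":0,"rz":0},{"dx":0,"dy":0.3,"dz":0,"rx":0,"ry":0,"rz":0},{"dx":0,"dy":0.2,"dz":0,"rx":0,"ry":0,"rz":0},{"dx":0,"dy":0.2,"dz":0,"rx":0,"ry":0,"rz":0}]}}

```text
time: 8.67
eef_pos: [0.5814, -0.0471, 0.076]
tcp_rot: [0.089, 0.996, -0.0, -0.0]
ft_force: [-0.5, -1.3, -1.5]
width: 0.0086
grip_force: 30.0
```

```bash
python3 f.py; python3 - <<'E'
from h import *
s=snapshot("wrist");cv2.imwrite("pics/w10.png",s["pixels"])
E
```

```text
t 8.6667 p [ 0.5814 -0.0471  0.076 ] along 0.0577 xang 169.8 Fpush 1.35 Fside -0.31 Fz -1.51 Tq [-0.348  0.285  0.045] w 0.0086 g 29.99105930328369 u in tool [-0.002  1.    -0.   ]
```

{"op": "move_arm", "data": {"steps": [{"dx":0,"dy":0.2,"dz":0,"rx":0,"ry":0,"rz":0},{"dx":0,"dy":0.2,"dz":0,"rx":0,"ry":0,"rz":0},{"dx":0,"dy":0.2,"dz":0,"rx":0,"ry":0,"rz":0},{"dx":0,"dy":0.2,"dz":0,"rx":0,"ry":0,"rz":0},{"dx":0,"dy":0.2,"dz":0,"rx":0,"ry":0,"rz":0},{"dx":0,"dy":0.2,"dz":0,"rx":0,"ry":0,"rz":0}]}}

```text
time: 9.22
eef_pos: [0.5835, -0.0356, 0.076]
tcp_rot: [0.089, 0.996, -0.0, -0.0]
ft_force: [-0.6, -1.4, -2.9]
width: 0.0086
grip_force: 30.0
```

```bash
python3 f.py
```

```text
t 9.2167 p [ 0.5835 -0.0356  0.076 ] along 0.0694 xang 169.8 Fpush 1.51 Fside -0.32 Fz -2.92 Tq [-0.584  0.263  0.03 ] w 0.0086 g 29.99219924211502 u in tool [-0.002  1.    -0.   ]
```

{"op": "move_arm", "data": {"steps": [{"dx":0,"dy":0.1,"dz":0,"rx":0,"ry":0,"rz":0},{"dx":0,"dy":0.1,"dz":0,"rx":0,"ry":0,"rz":0},{"dx":0,"dy":0.1,"dz":0,"rx":0,"ry":0,"rz":0}]}}

```text
time: 9.47
eef_pos: [0.584, -0.0327, 0.076]
tcp_rot: [0.089, 0.996, -0.0, -0.0]
ft_force: [-1.1, -1.6, -2.7]
width: 0.0088
grip_force: 30.0
```

```bash
python3 f.py
```

```text
t 9.4667 p [ 0.584  -0.0327  0.076 ] along 0.0724 xang 169.8 Fpush 1.76 Fside -0.82 Fz -2.66 Tq [-0.596  0.2    0.085] w 0.0088 g 29.9921053647995 u in tool [-0.002  1.    -0.   ]
```

{"op": "move_arm", "data": {"steps": [{"dx":0,"dy":0.1,"dz":0,"rx":0,"ry":0,"rz":0},{"dx":0,"dy":0.1,"dz":0,"rx":0,"ry":0,"rz":0},{"dx":0,"dy":0,"dz":0,"rx":0,"ry":0,"rz":0}]}}

```text
time: 9.72
eef_pos: [0.5844, -0.0303, 0.076]
tcp_rot: [0.089, 0.996, 0.0, -0.0]
ft_force: [-1.0, -1.6, -4.6]
width: 0.0086
grip_force: 30.0
```

{"op": "move_arm", "data": {"steps": [{"dx":0,"dy":0.1,"dz":0.02,"rx":0,"ry":0,"rz":0},{"dx":0,"dy":0.1,"dz":0,"rx":0,"ry":0,"rz":0},{"dx":0,"dy":0,"dz":0,"rx":0,"ry":0,"rz":0}]}}

```text
time: 9.97
eef_pos: [0.5848, -0.0284, 0.076]
tcp_rot: [0.089, 0.996, 0.0, 0.0]
ft_force: [-1.1, -1.4, -0.6]
width: 0.0087
grip_force: 30.0
```

{"op": "move_arm", "data": {"steps": [{"dx":0,"dy":0.1,"dz":0,"rx":0,"ry":0,"rz":0},{"dx":0,"dy":0.1,"dz":0,"rx":0,"ry":0,"rz":0},{"dx":0,"dy":0,"dz":0,"rx":0,"ry":0,"rz":0}]}}

```text
time: 10.22
eef_pos: [0.5852, -0.0264, 0.0759]
tcp_rot: [0.089, 0.996, 0.0, 0.0]
ft_force: [-1.1, -2.3, -0.0]
width: 0.009
grip_force: 30.0
```

```bash
python3 f.py; python3 - <<'E'
from h import *
s=snapshot("wrist");g=s["pixels"]
# white roll extents and brake: project axis points at height of roll top along spindle
u=np.array([.179,.984,0]);v=np.array([.984,-.179,0]);b=np.array([.5763,-.0805,0]);b=b-u*(b@u)
for a in np.arange(.09,.215,.004):
    q=proj(s,[b+u*a+v*d+[0,0,.085] for d in(-.034,.034)]).round().astype(int)
    print(round(a,3),[g[y,x].tolist() if 0<=y<420 and 0<=x<560 else None for x,y in q])
E
```

```text
t 10.2167 p [ 0.5852 -0.0264  0.0759] along 0.0788 xang 169.8 Fpush 2.46 Fside -0.65 Fz -0.03 Tq [-0.36   0.323 -0.01 ] w 0.009 g 29.99105393886566 u in tool [-0.002  1.     0.   ]
0.09 [[107, 63, 28], [112, 118, 119]]
0.094 [[103, 61, 26], [36, 88, 110]]
0.098 [[105, 60, 25], [34, 32, 27]]
0.102 [[103, 64, 26], [28, 29, 25]]
0.106 [[106, 63, 30], [33, 30, 28]]
0.11 [[107, 62, 28], [35, 34, 30]]
0.114 [[107, 63, 29], [29, 28, 27]]
0.118 [[102, 106, 105], [25, 24, 22]]
0.122 [[111, 111, 111], [33, 31, 29]]
0.126 [[112, 122, 120], [30, 27, 23]]
0.13 [[137, 156, 154], [32, 31, 30]]
0.134 [[141, 159, 157], [29, 30, 25]]
0.138 [[140, 156, 154], [33, 33, 25]]
0.142 [[140, 156, 155], [37, 33, 31]]
0.146 [[136, 151, 148], [34, 33, 28]]
0.15 [[204, 226, 224], [34, 29, 30]]
0.154 [[202, 224, 221], [31, 31, 29]]
0.158 [[203, 224, 221], [28, 29, 27]]
0.162 [[196, 217, 214], [36, 29, 28]]
0.166 [[200, 220, 221], [33, 31, 31]]
0.17 [[199, 221, 218], [27, 28, 23]]
0.174 [[195, 218, 215], [26, 25, 23]]
0.178 [[193, 219, 210], [28, 29, 26]]
0.182 [[78, 69, 70], [129, 148, 142]]
0.186 [[113, 111, 112], [133, 150, 148]]
0.19 [[238, 158, 103], [162, 183, 178]]
0.194 [[74, 44, 19], [164, 186, 183]]
0.198 [[246, 157, 59], [66, 60, 62]]
0.202 [[237, 146, 57], [110, 106, 106]]
0.206 [[243, 151, 55], [245, 250, 246]]
0.21 [[215, 123, 47], [235, 237, 233]]
0.214 [[85, 48, 25], [224, 226, 221]]
```

The roll is now in contact, with the push at about 2.5 N. The image profile puts the brake only a few millimetres on, so I'll take 1 mm steps.

{"op": "move_arm", "data": {"steps": [{"dx":0,"dy":0.1,"dz":0,"rx":0,"ry":0,"rz":0},{"dx":0,"dy":0,"dz":0,"rx":0,"ry":0,"rz":0},{"dx":0,"dy":0,"dz":0,"rx":0,"ry":0,"rz":0}]}}

```text
time: 10.52
eef_pos: [0.5854, -0.0255, 0.0759]
tcp_rot: [0.089, 0.996, 0.0, 0.0]
ft_force: [-0.2, -1.3, 0.4]
width: 0.0089
grip_force: 30.0
```

```bash
python3 f.py
```

```text
t 10.5167 p [ 0.5854 -0.0255  0.0759] along 0.0797 xang 169.8 Fpush 1.28 Fside 0.07 Fz 0.38 Tq [-0.31   0.338  0.04 ] w 0.0089 g 29.991492927074432 u in tool [-0.002  1.     0.   ]
```

{"op": "move_arm", "data": {"steps": [{"dx":0,"dy":0.1,"dz":0,"rx":0,"ry":0,"rz":0},{"dx":0,"dy":0,"dz":0,"rx":0,"ry":0,"rz":0},{"dx":0,"dy":0,"dz":0,"rx":0,"ry":0,"rz":0}]}}

```text
time: 10.77
eef_pos: [0.5855, -0.0246, 0.0759]
tcp_rot: [0.089, 0.996, 0.0, 0.0]
ft_force: [-1.3, -1.8, 0.7]
width: 0.0088
grip_force: 30.0
```

```bash
python3 f.py
```

```text
t 10.7667 p [ 0.5855 -0.0246  0.0759] along 0.0806 xang 169.8 Fpush 1.98 Fside -1.0 Fz 0.67 Tq [-0.394  0.385  0.053] w 0.0088 g 29.99218225479126 u in tool [-0.002  1.     0.   ]
```

{"op": "move_arm", "data": {"steps": [{"dx":0,"dy":0.1,"dz":0,"rx":0,"ry":0,"rz":0},{"dx":0,"dy":0.1,"dz":0,"rx":0,"ry":0,"rz":0},{"dx":0,"dy":0,"dz":0,"rx":0,"ry":0,"rz":0}]}}

```text
time: 11.02
eef_pos: [0.5859, -0.0225, 0.0759]
tcp_rot: [0.089, 0.996, 0.0, 0.0]
ft_force: [-1.2, -2.2, 1.6]
width: 0.0089
grip_force: 30.0
```

{"op": "move_arm", "data": {"steps": [{"dx":0,"dy":0.1,"dz":0,"rx":0,"ry":0,"rz":0},{"dx":0,"dy":0.1,"dz":0,"rx":0,"ry":0,"rz":0},{"dx":0,"dy":0,"dz":0,"rx":0,"ry":0,"rz":0}]}}

```text
time: 11.27
eef_pos: [0.5863, -0.0204, 0.0759]
tcp_rot: [0.089, 0.996, 0.0, 0.0]
ft_force: [-1.9, -1.1, 3.3]
width: 0.0088
grip_force: 30.0
```

{"op": "move_arm", "data": {"steps": [{"dx":0,"dy":0.1,"dz":-0.02,"rx":0,"ry":0,"rz":0},{"dx":0,"dy":0.1,"dz":0,"rx":0,"ry":0,"rz":0},{"dx":0,"dy":0,"dz":0,"rx":0,"ry":0,"rz":0}]}}

```text
time: 11.52
eef_pos: [0.5866, -0.0189, 0.076]
tcp_rot: [0.089, 0.996, -0.0, 0.0]
ft_force: [-1.1, -2.8, 0.4]
width: 0.0084
grip_force: 30.0
```

{"op": "move_arm", "data": {"steps": [{"dx":0,"dy":0.1,"dz":0,"rx":0,"ry":0,"rz":0},{"dx":0,"dy":0.1,"dz":0,"rx":0,"ry":0,"rz":0},{"dx":0,"dy":0,"dz":0,"rx":0,"ry":0,"rz":0}]}}

```text
time: 11.77
eef_pos: [0.5867, -0.0178, 0.0759]
tcp_rot: [0.089, 0.996, -0.001, -0.0]
ft_force: [-1.3, -5.6, 0.2]
width: 0.0088
grip_force: 30.0
```

The push has risen to about 5.8 N, so the brake is found. I'll fine-step.

{"op": "move_arm", "data": {"steps": [{"dx":0,"dy":0.08,"dz":0,"rx":0,"ry":0,"rz":0},{"dx":0,"dy":0,"dz":0,"rx":0,"ry":0,"rz":0},{"dx":0,"dy":0,"dz":0,"rx":0,"ry":0,"rz":0}]}}

```text
time: 12.02
eef_pos: [0.5868, -0.0175, 0.076]
tcp_rot: [0.089, 0.996, -0.001, -0.0]
ft_force: [-1.5, -6.6, -0.1]
width: 0.0086
grip_force: 30.0
```

```bash
python3 f.py
```

```text
t 12.0167 p [ 0.5868 -0.0175  0.076 ] along 0.0878 xang 169.8 Fpush 6.75 Fside -0.28 Fz -0.13 Tq [-1.585  0.285  0.066] w 0.0086 g 29.998466670513153 u in tool [-0.001  1.    -0.001]
```

{"op": "move_arm", "data": {"steps": [{"dx":0,"dy":0.08,"dz":0,"rx":0,"ry":0,"rz":0},{"dx":0,"dy":0.08,"dz":0,"rx":0,"ry":0,"rz":0},{"dx":0,"dy":0,"dz":0,"rx":0,"ry":0,"rz":0},{"dx":0,"dy":0,"dz":0,"rx":0,"ry":0,"rz":0}]}}

```text
time: 12.35
eef_pos: [0.5869, -0.0168, 0.0759]
tcp_rot: [0.09, 0.996, -0.001, -0.0]
ft_force: [-1.2, -9.7, -0.3]
width: 0.0087
grip_force: 30.0
```

```bash
python3 f.py
```

```text
t 12.35 p [ 0.5869 -0.0168  0.0759] along 0.0885 xang 169.7 Fpush 9.76 Fside 0.56 Fz -0.29 Tq [-2.148  0.336  0.068] w 0.0087 g 30.002832412719727 u in tool [-0.     1.    -0.002]
```

{"op": "move_arm", "data": {"steps": [{"dx":0,"dy":0.07,"dz":0,"rx":0,"ry":0,"rz":0},{"dx":0,"dy":0.07,"dz":0,"rx":0,"ry":0,"rz":0},{"dx":0,"dy":0,"dz":0,"rx":0,"ry":0,"rz":0},{"dx":0,"dy":0,"dz":0,"rx":0,"ry":0,"rz":0}]}}

```text
time: 12.68
eef_pos: [0.587, -0.0162, 0.076]
tcp_rot: [0.09, 0.996, -0.001, -0.0]
ft_force: [-1.7, -12.3, 1.4]
width: 0.0086
grip_force: 30.0
```

```bash
python3 f.py
```

```text
t 12.6833 p [ 0.587  -0.0162  0.076 ] along 0.0891 xang 169.7 Fpush 12.38 Fside 0.48 Fz 1.37 Tq [-2.591  0.429  0.066] w 0.0086 g 30.0069522857666 u in tool [ 0.     1.    -0.003]
```

{"op": "move_arm", "data": {"steps": [{"dx":0,"dy":0,"dz":0,"rx":0,"ry":0,"rz":0.06},{"dx":0,"dy":0,"dz":0,"rx":0,"ry":0,"rz":0.06},{"dx":0,"dy":0,"dz":0,"rx":0,"ry":0,"rz":0.06},{"dx":0,"dy":0,"dz":0,"rx":0,"ry":0,"rz":0.06},{"dx":0,"dy":0,"dz":0,"rx":0,"ry":0,"rz":0}]}}

```text
time: 13.1
eef_pos: [0.5871, -0.0158, 0.076]
tcp_rot: [0.21, 0.978, -0.001, 0.0]
ft_force: [-2.2, -10.6, 0.5]
width: 0.0087
grip_force: 30.0
```

```bash
python3 f.py
```

```text
t 13.1 p [ 0.5871 -0.0158  0.076 ] along 0.0895 xang 155.7 Fpush 10.79 Fside -0.25 Fz 0.47 Tq [-2.439  0.359 -0.051] w 0.0087 g 29.9895778298378 u in tool [ 0.241  0.971 -0.003]
```

The squeeze is about 9–10 N. I'll keep tightening while holding it.

{"op": "move_arm", "data": {"steps": [{"dx":0,"dy":0,"dz":0,"rx":0,"ry":0,"rz":0.07},{"dx":0,"dy":0,"dz":0,"rx":0,"ry":0,"rz":0.07},{"dx":0,"dy":0,"dz":0,"rx":0,"ry":0,"rz":0}]}}

```text
time: 13.35
eef_pos: [0.5872, -0.0156, 0.076]
tcp_rot: [0.278, 0.961, -0.001, 0.0]
ft_force: [-2.2, -9.6, 0.5]
width: 0.0085
grip_force: 30.0
```

```bash
python3 f.py
```

```text
t 13.35 p [ 0.5872 -0.0156  0.076 ] along 0.0897 xang 147.7 Fpush 9.84 Fside -0.47 Fz 0.51 Tq [-2.284  0.377 -0.033] w 0.0085 g 29.986937642097473 u in tool [ 0.375  0.927 -0.003]
```

{"op": "move_arm", "data": {"steps": [{"dx":0.04,"dy":0.1,"dz":0,"rx":0,"ry":0,"rz":0},{"dx":0,"dy":0,"dz":0,"rx":0,"ry":0,"rz":0}]}}

```text
time: 13.52
eef_pos: [0.5873, -0.0155, 0.076]
tcp_rot: [0.277, 0.961, -0.002, 0.0]
ft_force: [-2.4, -14.4, 0.2]
width: 0.0089
grip_force: 30.0
```

```bash
python3 f.py
```

```text
t 13.5167 p [ 0.5873 -0.0155  0.076 ] along 0.0899 xang 147.9 Fpush 14.55 Fside 0.25 Fz 0.17 Tq [-2.874  0.466 -0.036] w 0.0089 g 29.97416317462921 u in tool [ 0.372  0.929 -0.003]
```

{"op": "move_arm", "data": {"steps": [{"dx":0,"dy":0,"dz":0,"rx":0,"ry":0,"rz":0.07},{"dx":0,"dy":0,"dz":0,"rx":0,"ry":0,"rz":0.07},{"dx":0,"dy":0,"dz":0,"rx":0,"ry":0,"rz":0.07},{"dx":0,"dy":0,"dz":0,"rx":0,"ry":0,"rz":0}]}}

```text
time: 13.85
eef_pos: [0.5875, -0.0152, 0.0761]
tcp_rot: [0.378, 0.926, -0.001, 0.001]
ft_force: [-1.2, -10.7, 1.1]
width: 0.0088
grip_force: 30.0
```

```bash
python3 f.py
```

```text
t 13.85 p [ 0.5875 -0.0152  0.0761] along 0.0902 xang 135.6 Fpush 10.77 Fside 0.76 Fz 1.12 Tq [-2.685  0.453  0.033] w 0.0088 g 29.992211759090424 u in tool [ 0.56   0.829 -0.003]
```

{"op": "move_arm", "data": {"steps": [{"dx":0,"dy":0,"dz":0,"rx":0,"ry":0,"rz":0.07},{"dx":0,"dy":0,"dz":0,"rx":0,"ry":0,"rz":0.07},{"dx":0,"dy":0,"dz":0,"rx":0,"ry":0,"rz":0.07},{"dx":0,"dy":0,"dz":0,"rx":0,"ry":0,"rz":0.07},{"dx":0,"dy":0,"dz":0,"rx":0,"ry":0,"rz":0.07},{"dx":0,"dy":0,"dz":0,"rx":0,"ry":0,"rz":0.07},{"dx":0,"dy":0,"dz":0,"rx":0,"ry":0,"rz":0.06},{"dx":0,"dy":0,"dz":0,"rx":0,"ry":0,"rz":0},{"dx":0,"dy":0,"dz":0,"rx":0,"ry":0,"rz":0}]}}

```text
time: 14.6
eef_pos: [0.5881, -0.0148, 0.0762]
tcp_rot: [0.585, 0.811, -0.001, 0.001]
ft_force: [-0.5, -11.7, 1.2]
width: 0.0087
grip_force: 30.0
```

```bash
python3 f.py
```

```text
t 14.6 p [ 0.5881 -0.0148  0.0762] along 0.0907 xang 108.4 Fpush 11.56 Fside 1.58 Fz 1.15 Tq [-2.455  0.271  0.042] w 0.0087 g 29.995484948158264 u in tool [ 0.877  0.48  -0.003]
```

The screw is tight, at about 108° and close to 0. I'll unload the arm before releasing; the flange should stay put.

{"op": "move_arm", "data": {"steps": [{"dx":-0.11,"dy":-0.06,"dz":0,"rx":0,"ry":0,"rz":0},{"dx":-0.11,"dy":-0.06,"dz":0,"rx":0,"ry":0,"rz":0},{"dx":0,"dy":0,"dz":0,"rx":0,"ry":0,"rz":0}]}}

```text
time: 14.85
eef_pos: [0.5881, -0.0148, 0.0762]
tcp_rot: [0.584, 0.812, 0.0, 0.001]
ft_force: [1.6, -4.1, 0.2]
width: 0.0089
grip_force: 30.0
```

```bash
python3 f.py
```

```text
t 14.85 p [ 0.5881 -0.0148  0.0762] along 0.0907 xang 108.5 Fpush 3.77 Fside 2.29 Fz 0.23 Tq [-1.197 -0.183  0.021] w 0.0089 g 29.98473286628723 u in tool [ 0.876  0.482 -0.   ]
```

{"op": "move_arm", "data": {"steps": [{"dx":-0.13,"dy":-0.01,"dz":0,"rx":0,"ry":0,"rz":0},{"dx":0,"dy":0,"dz":0,"rx":0,"ry":0,"rz":0},{"dx":0,"dy":0,"dz":0,"rx":0,"ry":0,"rz":0}]}}

```text
time: 15.1
eef_pos: [0.5881, -0.015, 0.0762]
tcp_rot: [0.584, 0.812, 0.001, 0.0]
ft_force: [1.6, 0.7, 1.6]
width: 0.0089
grip_force: 30.0
```

```bash
python3 f.py
```

```text
t 15.1 p [ 0.5881 -0.015   0.0762] along 0.0905 xang 108.5 Fpush -1.0 Fside 1.45 Fz 1.64 Tq [-0.092 -0.228 -0.005] w 0.0089 g 29.981068968772888 u in tool [0.876 0.483 0.001]
```

{"op": "move_arm", "data": {"steps": [{"dx":0,"dy":0,"dz":0,"rx":0,"ry":0,"rz":0},{"dx":0,"dy":0,"dz":0,"rx":0,"ry":0,"rz":0},{"dx":0,"dy":0,"dz":0,"rx":0,"ry":0,"rz":0},{"dx":0,"dy":0,"dz":0,"rx":0,"ry":0,"rz":0}], "jaw": 0.4}}

```text
time: 15.43
eef_pos: [0.5873, -0.0155, 0.0759]
tcp_rot: [0.584, 0.812, -0.0, -0.0]
ft_force: [0.0, 0.5, -0.4]
width: 0.0269
grip_force: 0.0
```

```bash
python3 f.py
```

```text
t 15.4333 p [ 0.5873 -0.0155  0.0759] along 0.0898 xang 108.5 Fpush -0.49 Fside -0.07 Fz -0.4 Tq [-0.037  0.009  0.005] w 0.0269 g 0.0 u in tool [0.876 0.482 0.   ]
```

Released cleanly. I'll rise and check the bar's angle and the contact at the roll.

{"op": "move_arm", "data": {"steps": [{"dx":0,"dy":0,"dz":-1,"rx":0,"ry":0,"rz":0},{"dx":0,"dy":0,"dz":-2,"rx":0,"ry":0,"rz":0},{"dx":0,"dy":0,"dz":-3,"rx":0,"ry":0,"rz":0},{"dx":0,"dy":0,"dz":-3,"rx":0,"ry":0,"rz":0},{"dx":0,"dy":0,"dz":-3,"rx":0,"ry":0,"rz":0},{"dx":0,"dy":0,"dz":-3,"rx":0,"ry":0,"rz":0},{"dx":0,"dy":0,"dz":0,"rx":0,"ry":0,"rz":0},{"dx":0,"dy":0,"dz":0,"rx":0,"ry":0,"rz":0}]}}

```text
time: 16.1
eef_pos: [0.5884, -0.0158, 0.2283]
tcp_rot: [0.584, 0.812, 0.001, 0.001]
ft_force: [0.6, 0.3, 0.3]
width: 0.0281
grip_force: 0.0
```

```bash
python3 w.py w11 0.135; python3 - <<'E'
from h import *
s=snapshot("wrist");g=s["pixels"]
u=np.array([.179,.984,0]);v=np.array([.984,-.179,0]);b=np.array([.5763,-.0805,0]);b=b-u*(b@u)
for d in(-.032,):
  for a in np.arange(.12,.21,.0015):
    x,y=proj(s,b+u*a+v*d+[0,0,.085])[0].round().astype(int)
    if 0<=y<420 and 0<=x<560: print(round(a,4),g[y,x].tolist(),end="; ")
E
```

```text
px [282.5 199.5] [31.  7.]
bar centre [ 0.5882 -0.0157  0.135 ] len [np.float64(0.0072), np.float64(0.0331)] ang -71.3
tcp [ 0.5884 -0.0158  0.2283] w 0.028079787123275423 xang 108.5 zax [ 0.004  0.001 -1.   ] F [0.56 0.26 0.3 ] t 16.1
move tool cm [ 0.02 -0.05  9.33]
cam [0.565 0.051 0.43 ]
0.12 [137, 78, 32]; 0.1215 [139, 83, 39]; 0.123 [140, 85, 38]; 0.1245 [138, 82, 37]; 0.126 [136, 78, 27]; 0.1275 [138, 78, 31]; 0.129 [136, 77, 27]; 0.1305 [118, 111, 106]; 0.132 [134, 142, 140]; 0.1335 [155, 173, 171]; 0.135 [156, 175, 173]; 0.1365 [157, 174, 172]; 0.138 [157, 174, 172]; 0.1395 [158, 178, 176]; 0.141 [158, 174, 173]; 0.1425 [157, 177, 174]; 0.144 [152, 170, 168]; 0.1455 [156, 172, 169]; 0.147 [153, 172, 166]; 0.1485 [152, 169, 167]; 0.15 [152, 169, 167]; 0.1515 [156, 174, 171]; 0.153 [155, 173, 169]; 0.1545 [155, 171, 169]; 0.156 [155, 169, 167]; 0.1575 [152, 171, 169]; 0.159 [154, 171, 167]; 0.1605 [153, 171, 168]; 0.162 [150, 166, 166]; 0.1635 [153, 173, 167]; 0.165 [151, 167, 165]; 0.1665 [147, 162, 160]; 0.168 [150, 166, 164]; 0.1695 [154, 170, 166]; 0.171 [148, 165, 162]; 0.1725 [150, 165, 165]; 0.174 [151, 166, 163]; 0.1755 [152, 170, 170]; 0.177 [153, 170, 165]; 0.1785 [150, 166, 163]; 0.18 [228, 244, 242]; 0.1815 [237, 248, 248]; 0.183 [235, 248, 247]; 0.1845 [250, 255, 255]; 0.186 [228, 242, 240]; 0.1875 [229, 234, 234]; 0.189 [218, 223, 224]; 0.1905 [244, 164, 90]; 0.192 [252, 168, 55]; 0.1935 [250, 167, 66]; 0.195 [250, 170, 65]; 0.1965 [251, 172, 66]; 0.198 [251, 171, 65]; 0.1995 [251, 170, 65]; 0.201 [252, 171, 65]; 0.2025 [252, 171, 68]; 0.204 [252, 171, 64]; 0.2055 [251, 169, 64]; 0.207 [251, 170, 61]; 0.2085 [251, 169, 64];
```

The bar is fully tight (−71°), the flange and roll are touching the brake, and the gripper is clear. Handing in.

```bash
python3 -c "
from cell import *
print(job_done())"
```

```text
the job is handed in; nothing more can be done
None
```

I handed the job in at about 16 s: the flange pushes the roll against the brake at roughly 10 N, judged from the wrist force, with the thumb screw tight and the gripper clear. The highest push I read at the wrist was 14.6 N, so the readings never neared the 20 N limit.

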